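# Mix a sample tube on the touch-operated vortex mixer

### The arm

A 6-joint arm with a two-finger parallel gripper is mounted at the origin on a cart in front of the work surface, level with it; the furniture and walls round the work are solid. World frame = base frame: x ahead of the robot, y to its left, z up, the work surface at z = 0. Lengths are in m, angles in rad, forces in N, time in s.
With the tool pointing down it reaches from about 0.35 to 1 m from the base axis. Payload 7.1 kg.
Tool frame: the origin (TCP) lies midway between the tips of the shut fingers; the grasp point (between the pads) lies 19 mm behind it; z points along the fingers, y is the line along which they close (so a half turn about z gives the same grasp; the last joint's range is limited). The gripper opens to 85 mm and grips with 20 to 120 N. Pads are 22 mm wide; open, the fingers measure 114 mm over their backs; the gripper's body (76 mm by 85 mm) begins 54 mm behind the grasp point. The pads swing forward as they close: fully open they stand 13 mm farther back than shut.
Start: joints at [-1.344, 0.423, 1.63, -0, 1.089, -0.019], TCP at [0.152, -0.606, 0.231] pointing down, gripper open.
Joint ranges: [-3, 3], [-0.9, 2.11], [0.09, 2.58], [-1.31, 4.45], [0.11, 2.69], [-2.54, 2.54]. Speed limits (rad/s): [2.39, 2.39, 3.01, 3.14, 3.14, 3.14].

### API

Orientations are given as a unit quaternion [x, y, z, w].
In Python, from plant import robot gives the robot as it stands.
- The arm moves only by the tool carry_out, never from a script. Its argument "motion" is a list that holds one entry, the list of rows, each a list of 5 numbers: the shift along the tool's x, y, z in mm, then the turn about the tool's z in degrees, then the opening, from 0 (shut) to 1 (fully open). A call has 1 to 10 rows; each row is the pose to reach, as a shift and turn from the pose commanded when the call began, along the tool's axes at that moment; what a row does not reach only later rows make up. A row lasts 1/8 s, in which the tool goes at most 62.5 mm and 10.7 degrees, less where a joint would pass 70% of its speed; a pose out of reach is approached as far as the arm can. A call with a gripper value outside its range is refused whole. The fingers move at their own pace and stop on an object; the grip force is fixed at half the most. Time passes only in rows, so rows that repeat a pose let the fingers close. It gives the time, the measured TCP pose, the force, the opening and the grip force at its end, in the units of the state.
- robot.get_state(): the state, without advancing time (a new reading comes with each control period).
- robot.snapshot(name): name is "side" or "top" or "wrist"; returns a dict with "color" (420x560x3 uint8, blue, green, red), "fx", "fy", "cx", "cy" (pixels), "R" (3x3) and "t" (3): a world point X has camera coordinates R X + t; the wrist camera has in their place "T_tool_cam" (4x4, takes a point from camera to tool coordinates, whose origin is the TCP and whose axes are the flange's). Camera axes: x right, y down, z forward; pixel columns grow to the right and rows downward; lengths in m; the calibration is good to about 2 mm. A picture is of the moment at which its call begins: read the wrist's pose just before it. There is no depth.
- robot.hand_in(): hands the job in; it is judged then, once.
The state is a dict: "time": time; "qpos": joint angles; "joint_vel": joint speeds; "effort": joint torques, N m; "tcp_pos": TCP position; "tcp_rot": TCP orientation; "ft_force": force on the tool from outside, world axes, zero at the start; "moment": the same for the moment, N m; "grip_width": finger opening in m; "gripper_force": force on a finger pad.
Only numpy, scipy, OpenCV 4.12 (cv2) and the standard library are available. Lean on these libraries where they do the work, as an engineer would, in place of code of your own. Each camera call takes 0.05 s, during which the arm holds its last target. There are 200 camera calls.

### The job

Switch the vortex mixer to touch mode by pressing the front end of its rocker fully down, then take the tallest of the capped tubes out of the rack and, holding it upright, press its pointed end down into the mixer's sprung rubber cup until the cup is hard against its stop. Finish like that: the program ends with the gripper still holding the tube and the cup kept on its stop with a steady push of about 15 N, never rammed. Leave the other tubes in the rack, and do not knock the glassware about.

Things in the scene. Friction and masses are not known exactly. Their poses are not given: they have to be found in the camera images.
- mixer: white vortex mixer, fixed, 170 deep (x) x 130 wide (y) mm. Origin: centre of its footprint on the worktop; -x is its front, z up. Front deck 67 mm high: rocker centred at x -55, y -28 mm; unused speed dial, 34 mm wide, 14 mm tall, at y +28. Behind x -24 is the motor housing, 97 mm high; the rubber cup stands over it at x +30, y 0
- rocker (a joint): black rocker switch, top 30 mm long (front to back) x 20 mm wide, a shallow V of two facets, tilting about its middle: -0.2 rad = rear end down (off), +0.2 rad = front end fully down (touch mode, front facet level). It stays where it is left; its raised end needs about 2 N to move, and then meets its stop
- rocker_front (a point): point on the rocker's front facet, 11 mm from its middle towards the front: where to press (about 76 mm above the worktop when level, 79 mm when off, 74 mm in touch mode)
- cup_head (a joint): black rubber cup on the mixer's spring-loaded vertical shaft: 0 = up, 0.008 m = pressed fully down, its underside on the steel stop collar. The spring alone takes about 2.5 N to start and 8 N to reach the stop; any more push is carried by the stop
- cup_seat (a point): centre of the cup's inner floor (moves with the cup), 122 mm above the worktop when up. The cup is 52 mm wide outside and 42 mm inside at its rim, which is 16 mm above this floor; it narrows to about 35 mm at the floor
- rack: aluminium tube rack fixed to the worktop, 60 (x) x 204 (y) x 56 mm high, origin at the centre of its underside. A single row of four 32 mm holes along its y axis at -72, -24, +24 and +72 mm in the top plate (upper face 55 mm high); the tubes stand in three of them on the base plate, 10 mm above the worktop
- tall_tube: the tallest capped tube: clear round tube 29 mm in diameter, 120 mm long in all, with a 15 mm conical lower end (tip flat 10 mm wide) and a white screw cap 34 mm wide and 14 mm tall at the top, about 50 g. Origin: centre of the tip; z along the tube up to the cap. It stands in one of the rack's holes
- short_tube_a: a shorter tube of the same diameter and cap, 90 mm long in all, origin at its tip; stays in the rack
- short_tube_b: another such 90 mm tube, origin at its tip; stays in the rack
- flask: conical flask 65 mm wide, 104 mm tall, loose on the worktop, origin at the centre of its underside; leave alone
- beaker: small beaker about 55 mm wide, 68 mm tall, loose on the worktop, origin at the centre of its underside; leave alone

How it is judged:
On the way, in this order (a step that is already met when the one before it is completed fails the run):
1. the rocker is switched to touch mode (front end down, above 0.15 rad) (value of joint rocker above 0.15 rad), for 0.2 s.
2. the tall tube is held by the gripper, lifted clear of the rack (tip more than 60 mm above the worktop) (height (world z) of tall_tube above 0.06 m and contact force between the fingers and tall_tube above 0.5 N), for 0.2 s.
3. the tall tube stands in the cup and has pressed it down against its stop (value of joint cup_head above 0.0073 m and contact force between tall_tube and cup_head above 9 N), for 0.3 s.
At the end, for the whole second after the job is handed in: Rocker above 0.15 rad. The gripper holds the tall tube still, upright within 0.15 rad, tip on the cup floor within 10 mm of centre, pressing the cup past 7.3 of its 8 mm with 9 to 35 N, fingers off the cup. Both short tubes stand in the rack (all of step 3 and contact force between tall_tube and cup_head below 35 N and horizontal distance between tall_tube and cup_seat below 0.01 m and z of tall_tube in the frame of cup_seat between -0.004 and 0.006 m and angle between tall_tube's own z axis and vertical below 0.15 rad and contact force between the fingers and tall_tube above 1 N and contact force between the fingers and cup_head below 0.1 N and linear speed of tall_tube below 0.02 m/s and value of joint rocker above 0.15 rad and height (world z) of each of short_tube_a, short_tube_b below 0.02 m); the arm keeps its last pose, push and grip.
It fails at once if a short tube is pulled from the rack or shoved (short_tube_a moved more than 20 mm) (distance of short_tube_a from where it was at the start of the episode above 0.02 m).
It fails at once if a short tube is pulled from the rack or shoved (short_tube_b moved more than 20 mm) (distance of short_tube_b from where it was at the start of the episode above 0.02 m).
It fails at once if the flask is knocked over or shoved (moved more than 30 mm or tilted over 0.4 rad) (distance of flask from where it was at the start of the episode above 0.03 m or angle between flask's own z axis and vertical above 0.4 rad).
It fails at once if the beaker is knocked over or shoved (moved more than 30 mm or tilted over 0.4 rad) (distance of beaker from where it was at the start of the episode above 0.03 m or angle between beaker's own z axis and vertical above 0.4 rad).
It fails at once if the cup is rammed: the tube presses on it with more than 60 N (contact force between tall_tube and cup_head above 60 N).
It also fails if it takes over 64 s, if anything falls off the work surface, if the arm or the gripper's body presses on something with over 40 N, if the wrist force passes 120 N, or if a joint passes its speed limit or range.

## Working session

There is one attempt and no reset: what is moved stays moved. The work goes in short steps, Python scripts to look and compute and a tool call to move; the robot and the scene stay as the last step left them, time stands still between calls to the robot, and variables do not carry over. Pictures are saved under pics/ and viewed, at most 10 in all, crops included, and the job is handed in when it is done.

Besides the shell and the picture viewer there is one more tool, called after "Request:" as name([rows], argument=value, ...), one row to a line, values as JSON. carry_out: Moves the arm, as the interface text tells. Its arguments: {"type":"object","properties":{"motion":{"type":"array","items":{"type":"array","items":{"type":"array","items":{"type":"number"}}}}},"required":["motion"]}

```bash
mkdir -p pics; ls; python3 - <<'E'
from plant import robot
import cv2,numpy as np,pickle
s=robot.get_state();print({k:np.round(v,3) for k,v in s.items()})
d={}
for n in("top","side"):
    d[n]=robot.snapshot(n);cv2.imwrite(f"pics/{n}0.png",d[n]["color"])
    print(n,*[np.round(d[n][k],3) for k in("fx","fy","cx","cy")],(-d[n]["R"].T@d[n]["t"]).round(3))
pickle.dump(d,open("cams.pkl","wb"))
w=robot.snapshot("wrist");print(w["T_tool_cam"].round(4),w["fx"])
E
```

```text
pics
{'time': np.float64(0.0), 'qpos': array([-1.344,  0.424,  1.631,  0.   ,  1.089, -0.019]), 'joint_vel': array([ 0.001,  0.   , -0.002,  0.001,  0.   ,  0.001]), 'effort': array([-2.0000e-03, -5.5740e+01, -2.8174e+01, -0.0000e+00,  7.0000e-03,
        0.0000e+00]), 'tcp_pos': array([ 0.152, -0.606,  0.231]), 'tcp_rot': array([ 0.992,  0.123, -0.   , -0.001]), 'ft_force': array([-0.004,  0.518,  0.133]), 'moment': array([ 0.065, -0.001,  0.003]), 'gripper_force': np.float64(0.0), 'grip_width': np.float64(0.085)}
top 493.911 493.911 292.792 203.421 [ 0.253 -0.004  1.501]
side 477.936 477.936 274.135 216.005 [ 0.13  -1.234  0.625]
[[-7.000e-04 -9.620e-01 -2.730e-01  6.940e-02]
 [ 1.000e+00 -5.000e-04 -7.000e-04 -0.000e+00]
 [ 5.000e-04 -2.730e-01  9.620e-01 -1.432e-01]
 [ 0.000e+00  0.000e+00  0.000e+00  1.000e+00]] 343.81156301647104
```

View pics/top0.png

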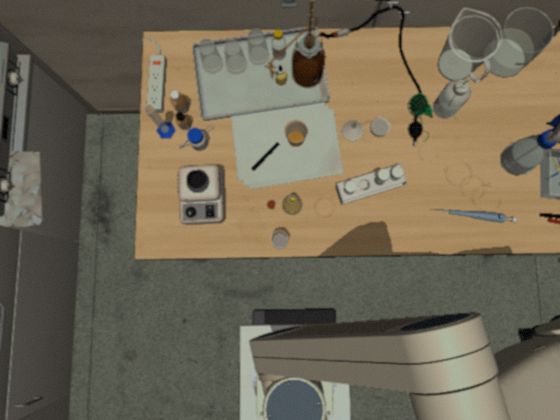

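View pics/side0.png

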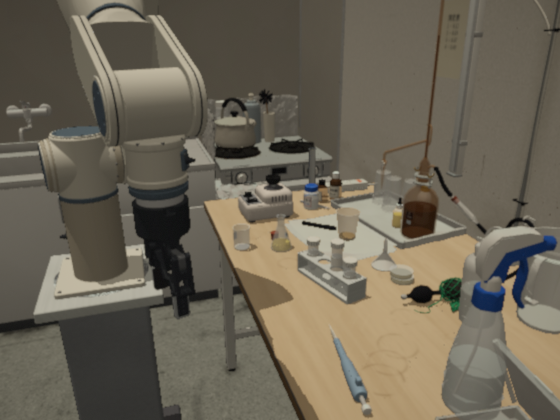

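The top view shows the mixer at about (200,195) with its cup at (198,180) and rocker at about (190,212), and the rack at (370,184) with caps near (350,184), (381,175) and (397,171). In the side view the caps are at (313,243), (337,246) and (350,265). I'll enlarge these areas.

```bash
python3 - <<'E'
import cv2,numpy as np,pickle
d=pickle.load(open("cams.pkl","rb"))
def c(n,x,y,w,h,s): return cv2.resize(d[n]["color"][y:y+h,x:x+w],None,fx=s,fy=s,interpolation=cv2.INTER_CUBIC)
a=np.hstack([c("top",170,155,80,75,5),c("top",330,150,80,75,5)])
b=np.hstack([c("side",230,170,100,56,4),c("side",280,230,100,56,4)])
cv2.imwrite("pics/crop.png",np.vstack([a,b]))
E
```

```text
(no output)
```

View pics/crop.png

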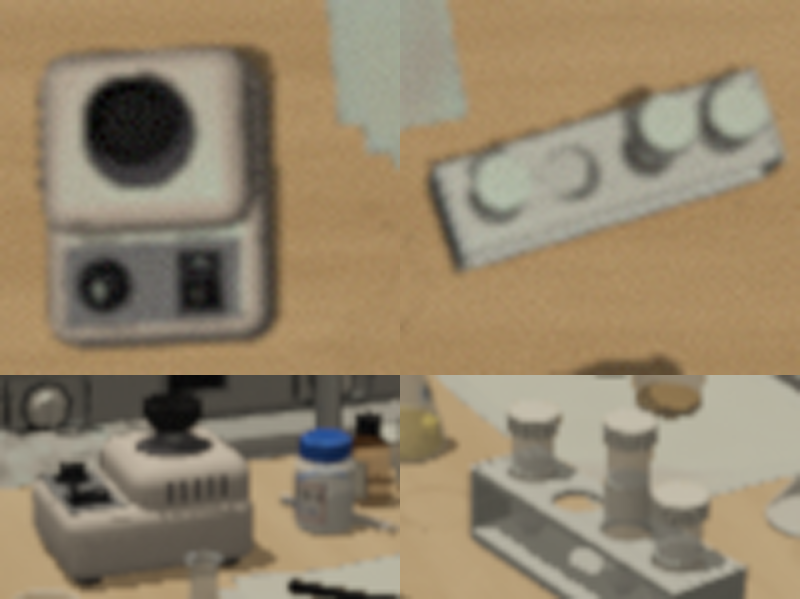

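```bash
cat > h.py <<'E'
import numpy as np,pickle
def ray(c,u,v,z,R=None,o=None):
    if R is None: R=c["R"];o=-R.T@c["t"]
    d=R.T@np.array([(u-c["cx"])/c["fx"],(v-c["cy"])/c["fy"],1]); return o+d*(z-o[2])/d[2]
E
python3 - <<'E'
from h import *
d=pickle.load(open("cams.pkl","rb"));T,S=d["top"],d["side"]
def tp(x,y,z,x0): return ray(T,x0+(x-(400 if x0==330 else 0))/5-.4,155*(x0==170)+150*(x0==330)+y/5-.4,z)
for n,a in dict(tallcap=(668,124,.13,330),short1=(500,183,.1,330),short2=(737,110,.1,330),hole=(565,172,.055,330),
 r1=(432,165,.056,330),r2=(752,72,.056,330),r3=(783,160,.056,330),r4=(460,268,.056,330),
 cup=(138,130,.138,170),rocker=(200,282,.075,170),dial=(104,285,.08,170),
 m1=(45,60,.097,170),m2=(247,55,.097,170),m3=(50,338,.067,170),m4=(262,335,.067,170)).items(): print(n,tp(*a).round(4))
def sp(x,y,x0,y0,z): return ray(S,x0+(x%400)/4-.4,y0+(y-375)/4-.4,z).round(4)
print("side tall",sp(631,420,280,230,.13),"short1",sp(534,412,280,230,.1),"short2",sp(681,493,280,230,.1),"cup rim",sp(172,402,230,170,.138))
# others
print("flask?",ray(T,291,205,.05).round(3),"beaker",ray(T,280,238,.05).round(3))
E
```

```text
tallcap [ 0.5709 -0.2617  0.13  ]
short1 [ 0.5443 -0.1686  0.1   ]
short2 [ 0.5857 -0.3078  0.1   ]
hole [ 0.5598 -0.2129  0.055 ]
r1 [ 0.5651 -0.1334  0.056 ]
r2 [ 0.6194 -0.3276  0.056 ]
r3 [ 0.565  -0.3433  0.056 ]
r4 [ 0.5023 -0.1482  0.056 ]
cup [0.559  0.2657 0.138 ]
rocker [0.4816 0.2402 0.075 ]
dial [0.4798 0.2952 0.08  ]
m1 [0.6109 0.329  0.097 ]
m2 [0.6121 0.2109 0.097 ]
m3 [0.4509 0.329  0.067 ]
m4 [0.4509 0.2047 0.067 ]
side tall [ 0.574  -0.2632  0.13  ] short1 [ 0.5459 -0.1734  0.1   ] short2 [ 0.5879 -0.3082  0.1   ] cup rim [0.5667 0.2688 0.138 ]
flask? [0.5   0.002 0.05 ] beaker [0.402 0.036 0.05 ]
```

Both views agree: the tall tube is the third from +y, at about (0.572, -0.261), and 2/3 of the way between the short tubes, which are 145 mm apart as they should be. The rack yaw is about 16.5°. I'm moving towards the rocker with the gripper shut.

Request:
carry_out([
  [[30,-20,-2,0,0],[80,-60,-5,0,0],[130,-95,-8,0,0],[180,-130,-12,0,0],[230,-165,-20,0,0],[280,-205,-25,0,0],[325,-240,-30,0,0],[355,-260,-35,0,0],[376,-272,-40,0,0],[376,-272,-40,0,0]],
])

```text
time: 1.4
tcp_pos: [0.4516, -0.2499, 0.2715]
tcp_rot: [0.992, 0.124, 0.0, 0.0]
ft_force: [-0.4, -0.4, -0.8]
grip_width: -0.0001
gripper_force: 0.0
```

```bash
cat >> h.py <<'E'
from scipy.spatial.transform import Rotation as Ro
def go(robot,target,yaw=None):
    s=robot.get_state();R=Ro.from_quat(s["tcp_rot"]).as_matrix()
    y=np.degrees(np.arctan2(R[1,0],R[0,0]))
    print("t",round(float(s["time"]),2),"pos",s["tcp_pos"].round(4),"yaw",y.round(2),"z",R[:,2].round(3),"F",s["ft_force"].round(2),"w",s["grip_width"],"g",s["gripper_force"])
    if target is not None: print("shift mm",(R.T@(np.array(target)-s["tcp_pos"])*1000).round(1),"turn",None if yaw is None else (y-yaw).round(2))
def wrist(robot):
    s=robot.get_state();w=robot.snapshot("wrist")
    T=np.eye(4);T[:3,:3]=Ro.from_quat(s["tcp_rot"]).as_matrix();T[:3,3]=s["tcp_pos"]
    T=T@w["T_tool_cam"];w["R"]=T[:3,:3].T;w["t"]=-w["R"]@T[:3,3];return w
E
python3 -c "
from h import *;from plant import robot
go(robot,(.44,.235,.2),0)"
```

```text
t 1.4 pos [ 0.4516 -0.2499  0.2715] yaw 14.24 z [ 0.001 -0.    -1.   ] F [-0.38 -0.36 -0.83] w -6.943442649640034e-05 g 0.0
shift mm [ 108.  -472.9   71.4] turn 14.24
```

Request:
carry_out([
  [[5,-30,0,3,0],[15,-85,0,5,0],[30,-140,0,8,0],[45,-195,5,10,0],[60,-250,10,12,0],[75,-305,15,14.2,0],[88,-360,20,14.2,0],[98,-415,20,14.2,0],[105,-455,20,14.2,0],[108,-473,20,14.2,0]],
])

```text
time: 2.65
tcp_pos: [0.44, 0.235, 0.251]
tcp_rot: [1.0, -0.0, -0.0, 0.0]
ft_force: [0.4, -0.6, 0.1]
grip_width: -0.0001
gripper_force: 0.0
```

Request:
carry_out([
  [[0,0,0,0,0],[0,0,0,0,0]],
])

```text
time: 2.9
tcp_pos: [0.4403, 0.2328, 0.2511]
tcp_rot: [1.0, -0.002, -0.0, 0.0]
ft_force: [-0.2, -0.3, -0.0]
grip_width: -0.0001
gripper_force: 0.0
```

```bash
python3 -c "
from h import *;from plant import robot;import cv2
w=wrist(robot);cv2.imwrite('pics/w1.png',w['color']);pickle.dump(w,open('w1.pkl','wb'))
go(robot,(.466,.24,.1),0)"
```

```text
t 2.95 pos [0.4404 0.2328 0.2512] yaw -0.2 z [-0.    -0.001 -1.   ] F [0.48 0.38 0.25] w 5.6859338426993785e-05 g 0.0
shift mm [ 25.7  -7.4 151.2] turn -0.2
```

View pics/w1.png

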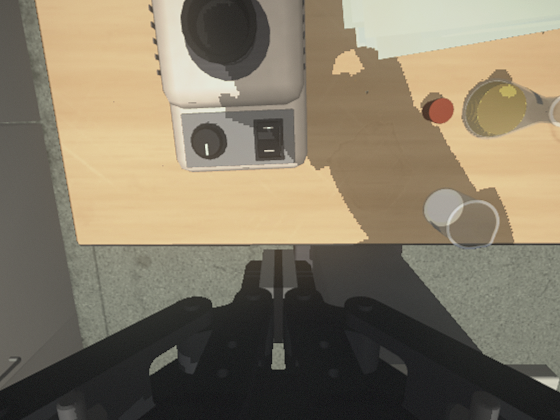

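The wrist view shows the rocker frame spanning columns 253–285 and rows 118–161, the dial at (209,141), and the cup rim centred near (219,22) with its left and right edges at columns 181 and 256.

```bash
python3 -c "
from h import *;from plant import robot
w=pickle.load(open('w1.pkl','rb'))
for n,u,v,z in [('rocker',269,139.5,.072),('rock front edge',269,161,.067),('rock back edge',269,118,.067),('dial',209,141,.078),('cupL',181,22,.138),('cupR',256,22,.138),('cup',219,22,.138),('cupbottom',219,61,.138),('hous edge L',165,104,.085),('hous edge R',303,103,.085),('front L',183,168,.06),('front R',299,166,.06)]: print(n,ray(w,u,v,z).round(4))
"
```

```text
rocker [0.4827 0.241  0.072 ]
rock front edge [0.4621 0.2413 0.067 ]
rock back edge [0.5018 0.2409 0.067 ]
dial [0.4821 0.2953 0.078 ]
cupL [0.5662 0.2976 0.138 ]
cupR [0.5661 0.2472 0.138 ]
cup [0.5661 0.2721 0.138 ]
cupbottom [0.5418 0.2733 0.138 ]
hous edge L [0.5143 0.33   0.085 ]
hous edge R [0.5146 0.211  0.085 ]
front L [0.4545 0.3258 0.06  ]
front R [0.4561 0.2122 0.06  ]
```

Request:
carry_out([
  [[10,-3,20,0,0],[20,-7,60,0,0],[28,-7,105,0,0],[28,-7,140,0,0],[28,-7,156,0,0],[28,-7,160,0,0],[28,-7,160,0,0]],
])

```text
time: 3.82
tcp_pos: [0.469, 0.2412, 0.0922]
tcp_rot: [1.0, -0.001, 0.001, -0.0]
ft_force: [0.1, 0.3, 0.2]
grip_width: -0.0
gripper_force: 0.0
```

Request:
carry_out([
  [[0,0,5,0,0],[0,0,9,0,0],[0,0,12,0,0],[0,0,15,0,0],[0,0,17,0,0],[0,0,17,0,0]],
])

```text
time: 4.58
tcp_pos: [0.4681, 0.2411, 0.0742]
tcp_rot: [1.0, -0.001, -0.0, 0.0]
ft_force: [-0.7, -0.7, 1.9]
grip_width: -0.0005
gripper_force: 0.8
```

```bash
python3 -c "
from h import *;from plant import robot
go(robot,(.468,.241,.074),0)"
```

```text
t 4.58 pos [0.4681 0.2411 0.0742] yaw -0.11 z [-0. -0. -1.] F [-0.69 -0.72  1.91] w -0.00048399977330511985 g 0.8466426283121109
shift mm [-0.1  0.1  0.2] turn -0.11
```

Contact gives about 2 N. I'll press slightly more to make sure it's on the stop.

Request:
carry_out([
  [[0,0,0.5,0,0],[0,0,1,0,0],[0,0,1,0,0],[0,0,1,0,0]],
])

```text
time: 5.08
tcp_pos: [0.4683, 0.2411, 0.0741]
tcp_rot: [1.0, -0.001, 0.0, -0.0]
ft_force: [-3.8, -1.4, 11.7]
grip_width: 0.0002
gripper_force: 6.0
```

On the stop at 11.7 N. I'll rise and go to the rack, opening and turning on the way.

Request:
carry_out([
  [[0,0,-10,0,0],[0,0,-40,0,0],[0,0,-90,0,0],[0,5,-140,-5,0],[0,30,-180,-12,0],[0,75,-185,-22,0],[5,130,-185,-32,0],[15,185,-185,-42,0],[25,240,-185,-52,0.5],[35,290,-185,-62,1]],
])

```text
time: 6.32
tcp_pos: [0.5025, -0.0459, 0.2589]
tcp_rot: [0.863, 0.505, 0.001, 0.0]
ft_force: [0.9, -0.1, 0.5]
grip_width: 0.0359
gripper_force: 0.0
```

```bash
python3 -c "
from h import *;from plant import robot;import cv2
cv2.imwrite('pics/rk.png',cv2.resize(robot.snapshot('side')['color'][170:226,230:330],None,fx=5,fy=5))
go(robot,(.572,-.261,.25),106.5)"
```

```text
t 6.38 pos [ 0.5038 -0.0508  0.2591] yaw 61.28 z [ 0.003 -0.003 -1.   ] F [ 2.13 -3.79  0.87] w 0.042929888370445764 g 0.0
shift mm [-151.6  160.8    9.9] turn -45.22
```

View pics/rk.png

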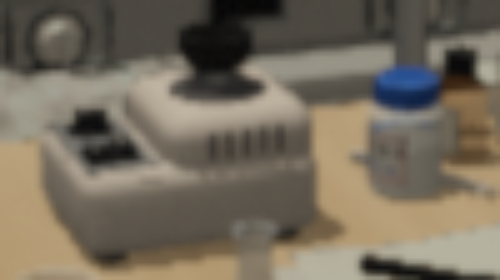

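The picture is too coarse to show the rocker tilt (at about (110,155)), but 11.7 N with no travel at 74 mm height shows it reached its stop.

Request:
carry_out([
  [[-20,20,0,-8,1],[-50,53,3,-16,1],[-82,87,6,-25,1],[-112,119,9,-34,1],[-137,146,10,-42,1],[-151,161,10,-45,1],[-151,161,10,-45,1],[-151,161,10,-45,1]],
])

```text
time: 7.38
tcp_pos: [0.567, -0.2543, 0.2483]
tcp_rot: [0.607, 0.795, 0.0, -0.0]
ft_force: [0.1, 0.1, 0.5]
grip_width: 0.0855
gripper_force: 0.0
```

```bash
python3 -c "
from h import *;from plant import robot;import cv2
w=wrist(robot);cv2.imwrite('pics/w2.png',w['color']);pickle.dump(w,open('w2.pkl','wb'))
go(robot,(.572,-.261,.12),106.5)"
```

```text
t 7.42 pos [ 0.567  -0.254   0.2484] yaw 105.33 z [-0.  0. -1.] F [ 0.2   0.2  -0.91] w 0.08528946330163767 g 0.0
shift mm [ -8.1   3.  128.4] turn -1.17
```

View pics/w2.png

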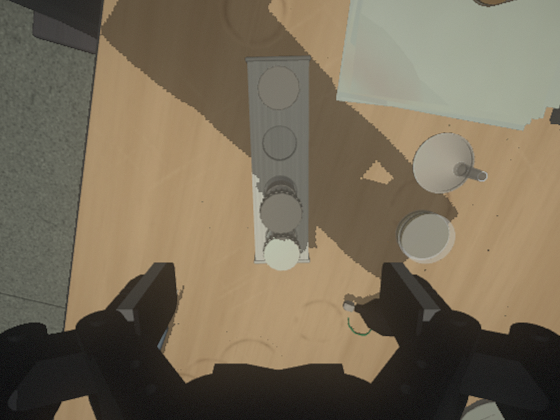

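The wrist view shows the tall cap at (281,212), short caps at (282,254) and (279,88), and the empty hole at (280,143). The fingers straddle the row.

```bash
python3 -c "
from h import *;from plant import robot
w=pickle.load(open('w2.pkl','rb'))
P={n:ray(w,u,v,z) for n,u,v,z in [('tall',281,212,.13),('L',260,212,.13),('R',302,212,.13),('s1',279,88,.1),('s2',282,254,.1),('hole',280,143,.055)]}
for n in P: print(n,P[n].round(4))
d=P['s1']-P['s2'];print(np.linalg.norm(d),np.degrees(np.arctan2(d[1],d[0])))
go(robot,(P['tall'][0],P['tall'][1],.083),106.5)
"
```

```text
tall [ 0.5718 -0.2623  0.13  ]
L [ 0.5557 -0.2667  0.13  ]
R [ 0.5879 -0.2579  0.13  ]
s1 [ 0.5453 -0.1712  0.1   ]
s2 [ 0.5861 -0.3094  0.1   ]
hole [ 0.5591 -0.217   0.055 ]
0.14414604905020528 106.401803855538
t 7.42 pos [ 0.567  -0.254   0.2484] yaw 105.33 z [-0.  0. -1.] F [ 0.2   0.2  -0.91] w 0.08528946330163767 g 0.0
shift mm [ -9.3   2.5 165.4] turn -1.17
```

Request:
carry_out([
  [[-5,2,20,-1,1],[-9,2.5,60,-1.2,1],[-9,2.5,100,-1.2,1],[-9,2.5,135,-1.2,1],[-9,2.5,160,-1.2,1],[-9,2.5,173,-1.2,1],[-9,2.5,173,-1.2,1],[-9,2.5,173,-1.2,1]],
])

```text
time: 8.43
tcp_pos: [0.5727, -0.2631, 0.0762]
tcp_rot: [0.598, 0.802, 0.0, 0.001]
ft_force: [-0.1, 0.1, -0.3]
grip_width: 0.0854
gripper_force: 0.0
```

Request:
carry_out([
  [[0,0,0,0,0.7],[0,0,0,0,0.4],[0,0,0,0,0.2],[0,0,0,0,0.1],[0,0,0,0,0],[0,0,0,0,0],[0,0,0,0,0],[0,0,0,0,0]],
])

```text
time: 9.43
tcp_pos: [0.5721, -0.2631, 0.0758]
tcp_rot: [0.598, 0.802, -0.0, 0.0]
ft_force: [-1.8, 0.3, 5.7]
grip_width: 0.0283
gripper_force: 58.5
```

Request:
carry_out([
  [[0,0,-5,0,0],[0,0,-20,0,0],[0,0,-45,0,0],[0,0,-75,0,0],[0,0,-105,0,0],[0,0,-135,0,0],[0,0,-155,0,0],[0,0,-165,0,0],[0,0,-165,0,0],[0,0,-165,0,0]],
])

```text
time: 10.68
tcp_pos: [0.5715, -0.2626, 0.2394]
tcp_rot: [0.598, 0.802, -0.0, -0.001]
ft_force: [0.4, -0.3, -0.3]
grip_width: 0.0284
gripper_force: 58.9
```

```bash
python3 -c "
from h import *;from plant import robot;import cv2
s=robot.snapshot('side')['color'];cv2.imwrite('pics/lift.png',cv2.resize(s[130:330,230:430],None,fx=3,fy=3))
go(robot,(.567,.270,.24),106.5)"
```

```text
t 10.72 pos [ 0.5715 -0.2626  0.2393] yaw 106.56 z [-0.002  0.001 -1.   ] F [ 0.4  -0.95 -0.2 ] w 0.028026162363150503 g 58.86584132909775
shift mm [ 5.118e+02  1.474e+02 -3.000e-01] turn 0.06
```

View pics/lift.png

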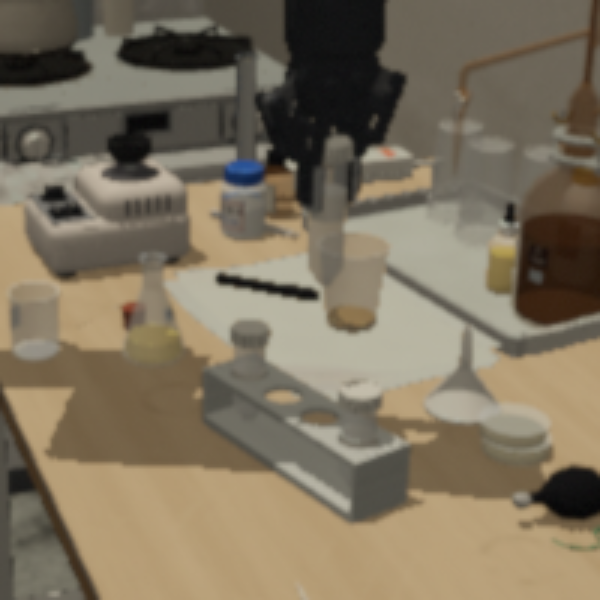

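The tube is gripped and clear of the rack, with cap at about (337,142) and tip at (323,285) in the crop, and both short tubes still in place. I'll check its uprightness against a projected vertical line while carrying it.

```bash
python3 -c "
from h import *
S=pickle.load(open('cams.pkl','rb'))['side']
for z in(.1735,.2935):
    c=S['R']@np.array([.5715,-.2626,z])+S['t'];u=S['fx']*c[0]/c[2]+S['cx'];v=S['fy']*c[1]/c[2]+S['cy'];print((u-230)*3,(v-130)*3)"
```

```text
320.8739646061312 283.34753945734735
326.73735228706204 139.80690804578722
```

Request:
carry_out([
  [[15,4,0,0,0],[50,14,0,0,0],[100,29,0,0,0],[155,44,0,0,0],[210,60,0,0,0],[265,76,0,0,0],[315,91,0,0,0],[360,104,0,0,0],[400,115,0,0,0],[420,121,0,0,0]],
])

```text
time: 11.98
tcp_pos: [0.5674, 0.1767, 0.2399]
tcp_rot: [0.597, 0.802, -0.0, -0.0]
ft_force: [-0.5, 0.9, -1.0]
grip_width: 0.0284
gripper_force: 58.9
```

Request:
carry_out([
  [[15,4,0,0,0],[40,11,0,0,0],[65,19,0,0,0],[82,24,0,0,0],[92,26,0,0,0],[92,26,0,0,0],[92,26,0,0,0]],
])

```text
time: 12.85
tcp_pos: [0.5671, 0.2691, 0.2403]
tcp_rot: [0.598, 0.801, -0.0, 0.0]
ft_force: [0.6, -0.8, 0.5]
grip_width: 0.0284
gripper_force: 58.9
```

```bash
python3 -c "
from h import *;from plant import robot;import cv2
for n in ('top','side'):
  d=robot.snapshot(n); s=d['color'][150:230,160:240] if n=='top' else d['color'][120:220,220:320]
  cv2.imwrite(f'pics/c_{n}.png',cv2.resize(s,(400,400)))
w=wrist(robot)
cv2.imwrite('pics/c.png',np.hstack([cv2.imread('pics/c_side.png'),cv2.resize(w['color'][:300,130:430],(400,400))]))
pickle.dump(w,open('w3.pkl','wb'))
go(robot,(.567,.270,.21),106.5)"
```

```text
t 13.0 pos [0.5672 0.2691 0.2404] yaw 106.51 z [-0. -0. -1.] F [-0.59  0.71 -0.44] w 0.028368292010255723 g 58.886162638664246
shift mm [ 0.9  0.1 30.4] turn 0.01
```

View pics/c.png

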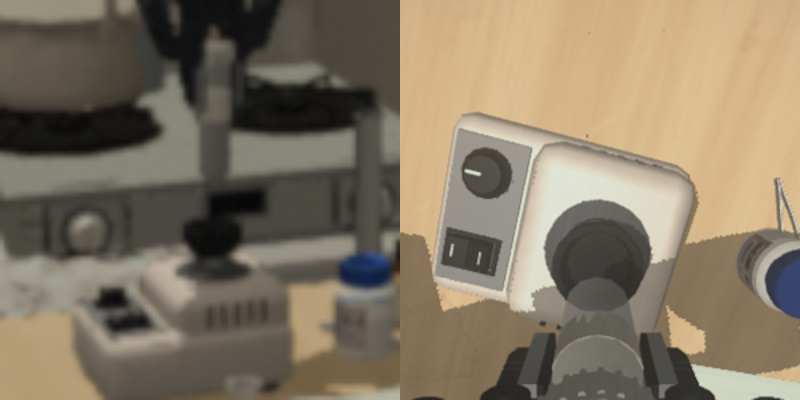

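The side view shows the tube directly above the cup, both at column 213. In the wrist crop the tube axis is at column 600 and the cup at 602. I'll check the tip position in the wrist image numerically.

```bash
python3 -c "
from h import *
w=pickle.load(open('w3.pkl','rb'))
f=np.array([np.cos(np.radians(106.5)),np.sin(np.radians(106.5)),0])
for n,z,r in(('tip',.174,0),('tipfar',.174,.005),('bodyfar',.189,.0145),('cuprim',.138,0),('cuprim far',.138,.026)):
    X=np.array([.567,.270,z])+f*r;c=w['R']@X+w['t'];u=w['fx']*c[0]/c[2]+w['cx'];v=w['fy']*c[1]/c[2]+w['cy'];print(n,'crop',(u-130)*4/3+400,v*4/3)"
```

```text
tip crop 597.3030745034221 293.630344905336
tipfar crop 597.2983785900367 283.6725603889298
bodyfar crop 597.319543254821 272.90276612476043
cuprim crop 597.2437000446537 273.5097611315994
cuprim far crop 597.220423782778 227.1867538515224
```

Request:
carry_out([
  [[2,0.5,5,0,0],[4,1,15,0,0],[4,1,27,0,0],[4,1,37,0,0],[4,1,44,0,0],[4,1,48,0,0],[4,1,48,0,0],[4,1,48,0,0]],
])

```text
time: 14.0
tcp_pos: [0.5672, 0.274, 0.1927]
tcp_rot: [0.598, 0.802, 0.0, 0.0]
ft_force: [0.3, 0.5, -0.1]
grip_width: 0.0281
gripper_force: 58.9
```

Request:
carry_out([
  [[0,0,1,0,0],[0,0,2,0,0],[0,0,3,0,0],[0,0,4,0,0],[0,0,5,0,0],[0,0,6,0,0],[0,0,7,0,0],[0,0,7,0,0]],
])

```text
time: 15.0
tcp_pos: [0.567, 0.2739, 0.1855]
tcp_rot: [0.598, 0.802, 0.0, 0.0]
ft_force: [-1.6, -1.1, 2.9]
grip_width: 0.0282
gripper_force: 59.2
```

Contact comes at the expected height with about 3 N, the spring's starting force. I'll continue gently.

Request:
carry_out([
  [[0,0,1,0,0],[0,0,2,0,0],[0,0,3,0,0],[0,0,4,0,0],[0,0,5,0,0],[0,0,5,0,0]],
])

```text
time: 15.75
tcp_pos: [0.567, 0.2739, 0.1806]
tcp_rot: [0.598, 0.802, 0.0, 0.0]
ft_force: [-1.6, 0.0, 7.6]
grip_width: 0.0277
gripper_force: 59.5
```

Request:
carry_out([
  [[0,0,0.5,0,0],[0,0,1,0,0],[0,0,1.5,0,0],[0,0,2,0,0],[0,0,2,0,0],[0,0,2,0,0]],
])

```text
time: 16.5
tcp_pos: [0.5671, 0.274, 0.1797]
tcp_rot: [0.598, 0.802, 0.0, 0.0]
ft_force: [-4.1, -1.6, 13.2]
grip_width: 0.0281
gripper_force: 60.2
```

Request:
carry_out([
  [[0,0,0.2,0,0],[0,0,0.4,0,0],[0,0,0.4,0,0],[0,0,0.4,0,0],[0,0,0.4,0,0],[0,0,0.4,0,0]],
])

```text
time: 17.25
tcp_pos: [0.5672, 0.274, 0.1796]
tcp_rot: [0.598, 0.802, 0.0, 0.0]
ft_force: [-4.7, -1.8, 15.8]
grip_width: 0.0279
gripper_force: 60.4
```

```bash
python3 -c "
from h import *;from plant import robot;import cv2
s=robot.snapshot('side')['color'][120:220,220:320];w=wrist(robot)
cv2.imwrite('pics/f.png',np.hstack([cv2.resize(s,(400,400)),cv2.resize(w['color'][:300,130:430],(400,400))]))
go(robot,None)"
```

```text
t 17.35 pos [0.5672 0.274  0.1796] yaw 106.56 z [ 0.001  0.    -1.   ] F [-4.86 -2.72 16.04] w 0.02819250441549113 g 60.351208448410034
```

View pics/f.png

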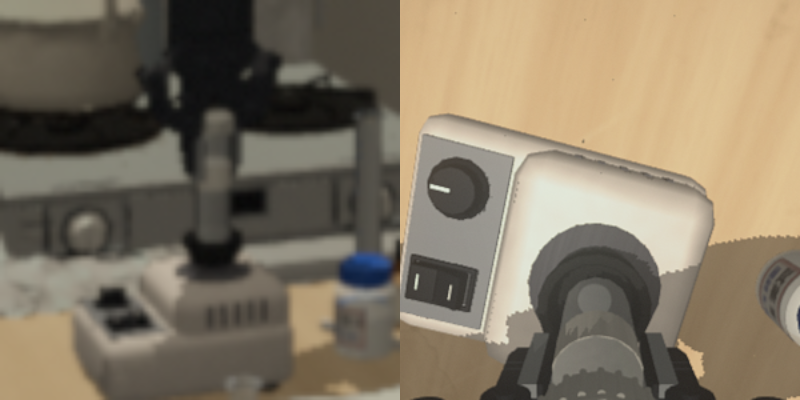

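The tube stands upright in the cup, with tip at about (595,297) and the rim centred on column 596. The push is steady at 16 N, TCP travel has stopped at the stop height, and the fingers are well above the rim. I'm handing in.

```bash
python3 -c "
from plant import robot
print(robot.hand_in())"
```

```text
the job is handed in; nothing more can be done
None
```

I pressed the rocker to its front stop, and the gripper now holds the tall tube upright in the mixer cup, pushing it on its stop with a steady 16 N or so. I handed the job in at about 17 s, and the hand-in gave no verdict.

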